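# Hold a guide rail against its datum shoulder for screwing down

### The arm

A 6-joint arm with a two-finger parallel gripper is mounted at the origin on a cart in front of the work surface, level with it; the furniture and walls round the work are solid. World frame = base frame: x ahead of the robot, y to its left, z up, the work surface at z = 0. Lengths are in m, angles in rad, forces in N, time in s.
With the tool pointing down it reaches from about 0.25 to 0.725 m from the base axis. Payload 4 kg.
Tool frame: the origin (TCP) lies midway between the tips of the shut fingers; the grasp point (between the pads) lies grasp_offset behind it (grasp_offset is the distance from the TCP to the grasp point, in m); z points along the fingers, y is the line along which they close (so a half turn about z gives the same grasp; the last joint's range is limited). The gripper opens to 85 mm and grips with 20 to 120 N. Pads are 22 mm wide; open, the fingers measure 114 mm over their backs; the gripper's body (76 mm by 85 mm) begins 54 mm behind the grasp point. The pads swing forward as they close: fully open they stand 13 mm farther back than shut.
Start: joints at [0, 0.241, 0.005, 1.335, 0, 1.571], TCP at [0.5, -0, 0.2] pointing down, gripper open.
Joint ranges: [-2.72, 2.72], [-1.05, 1.87], [-1.09, 1.28], [-1.99, 2.15], [-1.42, 1.44], [-3.14, 3.14]. Speed limits (rad/s): [2.79, 2.79, 3.14, 3.14, 3.14, 3.14].

### API

Orientations are given as [roll, pitch, yaw] about the fixed x, y, z axes, in that order (R = Rz(yaw) Ry(pitch) Rx(roll)).
In Python, from station import get_state, snapshot, camera_params, close_job, silhouettes, grasp_offset gives the robot as it stands.
- The arm moves only by the tool send_rows, never from a script. Its argument "moves" is a list of rows, each a list of 3 entries, a list of its own where there are three numbers: the turn, a rotation vector about the tool's x, y, z in rad, then the shift along the tool's x, y, z in mm, then the opening, from 0 (shut) to 1 (fully open). In form: [[[rx, ry, rz], [tx, ty, tz], jaw], ...]. A call has 1 to 8 rows; each row shifts and turns the commanded pose from where the row before left it, along the tool's axes as they then stand; what a row does not reach is not made up. A row lasts 1/10 s, in which the tool goes at most 50 mm and 8.59 degrees, less where a joint would pass 70% of its speed; a pose out of reach is approached as far as the arm can. A call with a gripper value outside its range is refused whole. The fingers move at their own pace and stop on an object; the grip force is fixed at half the most. Time passes only in rows, so rows that do not move let the fingers close. It gives the time, the measured TCP pose, the force, the opening and the grip force at its end, in the units of the state.
- get_state(): the state, without advancing time (a new reading comes with each control period).
- snapshot(name): name is "scene" or "side" or "wrist"; returns (picture, depth): 480x640x3 uint8, red, green, blue; 480x640 float32, m along the optical axis (not along the pixel's ray), 0 where there is no reading.
- camera_params(name): a dict with "fx", "fy", "cx", "cy" (pixels), "extrinsics" (4x4, takes a point from world to camera coordinates). Camera axes: x right, y down, z forward; pixel columns grow to the right and rows downward; lengths in m; the calibration is good to about 2 mm. A picture is of the moment at which its call begins: read the wrist's pose just before it. camera_params takes no time and is no camera call; for the wrist camera it gives the pose at the moment of the call.
- close_job(): hands the job in; it is judged then, once.
Trained networks look in the newest picture that a camera, given by its name, has taken for a name from the list of things; names that differ only in an ending like _2 or _b are one class to them, and where a whole thing is asked for, a point or a joint stands for the part that bears it (a point fixed in the world has none). Each returns a list of dicts, best first, with "score" (0 to 1); they miss things now and then, are a little off and sometimes report something else, mostly with a low value. They report only what shows in the picture. A call takes as long as a camera call.
- silhouettes(camera, target): "region" (480x640 bool, what is visible of it) and "point" ([column, row] in pixels, amid what is visible of it).
The state is a dict: "time_s": time; "qpos": joint angles; "qd": joint speeds; "tau": joint torques, N m; "tcp_pos": TCP position; "ee_rot": TCP orientation; "wrist_force": force on the tool from outside, world axes, zero at the start; "ft_torque": the same for the moment, N m; "gripper_width": opening from 0.0 (shut) to 1.0 (fully open); "grip_force": force on a finger pad.
Only numpy, scipy, OpenCV 4.12 (cv2) and the standard library are available. Lean on these libraries where they do the work, as an engineer would, in place of code of your own. Each camera call takes 0.05 s, during which the arm holds its last target. There are 200 camera calls.

### The job

On the bench a stage plate lies in its assembly cradle. Turn the cradle's turnbutton in over the edge of the plate to lock it down; then lay the longer of the two guide rails flat on the plate, screw holes up, with one end butted against the end stop and its side flush along the raised shoulder, and press it gently against the shoulder with a steady sideways push of about 10 N. Finish while still pressing it there, arm and push kept as they are, because a colleague will drive the screws while you hold; leave the short rail, the carriage and the hex key where they lie.

Things in the scene. Friction and masses are not known exactly. Their poses are not given: they have to be found in the camera images.
- cradle: Assembly cradle fixed to the worktop: grey board 170 (x) by 250 (y) mm, 8 thick, with low aluminium locators round the stage plate (up to 20 mm above the worktop) and steel lips over the plate's two far corners (up to 29 mm). Origin under its centre, on the worktop; x points away from the robot (yaw within +-0.35 rad), y left, z up. The turnbutton stands on the near edge, right of the middle.
- turnbutton (a joint): Angle of the turnbutton about its upright pivot. 0: the blade points along the cradle's -y, beside the plate (open; starts within -0.3 to 0.3). Grows anticlockwise seen from above; at its stop, +1.57, the blade points along the cradle's +x over the plate's near edge (locked). Stays where it is left; about 0.05 N m of friction, 1 to 2 N at the stud.
- turnbutton_pivot (a point): Point on the turnbutton's pivot axis, on top of its post, fixed on the cradle at (-69.5, -55) mm, 23 mm above the worktop. The blade is 14 mm wide, 5 mm thick, its underside 23 mm above the worktop (1 mm above the plate).
- turnbutton_stud (a point): Centre of the top of the black thumb stud on the blade, 40 mm from the pivot. The stud is round, 12 mm in diameter at its head (8 mm at its foot), and rises from the blade's top (28 mm above the worktop) to 47 mm above the worktop; this point is its top.
- stage_plate: Aluminium plate 110 (x) by 200 (y) mm, 14 thick, loose in the cradle with 1.5 mm of play; axes parallel to the cradle's. Origin at the centre of its underside; its top is at its z = 14 mm, 22 mm above the worktop. The seated rail's origin lies at (27, 4, 14) mm of this frame, the rail along y. Two rows of three tapped holes at x = +27 and -27 mm.
- shoulder: Raised datum shoulder on the far part of the stage plate: dark ground steel strip 18 mm wide, 152 mm long, 5 mm high above the plate's top. Origin at the middle of the lower edge of its near face, against which the rail is pressed; in the plate frame (37, 4, 14) mm. Axes are the plate's: the face looks along -x, so the push is along +x.
- end_stop: Small dark steel block on the plate at the left end of the rail's seat, 22 by 12 mm, 10 mm high above the plate. Origin at the middle of the lower edge of the face that meets the rail's end, in the plate frame (25, 84, 14) mm; the face looks along -y, so the rail is slid along +y to it.
- long_rail: The longer steel guide rail, 160 mm long (y), 20 mm wide (x), 18 mm tall, about 0.34 kg, with three counterbored screw holes in its top. Origin at the centre of its underside, z up out of the holed top. Same either way round. It slides easily on the plate unless pressed down. At the start it lies loose on the worktop right of the cradle, holes up.
- short_rail: The shorter guide rail, same section, 100 mm long, two holes. Belongs to another job: leave it.
- carriage: Steel bearing block with black ends, 44 x 70 x 30 mm high, loose on the worktop beyond the rails: leave it. Origin under its centre.
- hex_key: 6 mm hex key, 95 x 35 mm, lying on the worktop just right of the cradle: leave it.

How it is judged:
By the outcome, as a careful person would: the job done as asked, in the order asked, and still so for the second after the job is handed in, while the arm keeps its last pose, push and grip.
It also fails if it takes over 67 s, if anything falls off the work surface, if the arm or the gripper's body presses on something with over 40 N, if the wrist force passes 120 N, or if a joint passes its speed limit or range.

## Working session

There is one attempt and no reset: what is moved stays moved. The work goes in short steps, Python scripts to look and compute and a tool call to move; the robot and the scene stay as the last step left them, time stands still between calls to the robot, and variables do not carry over. Pictures are saved under pics/ and viewed, at most 10 in all, crops included, and the job is handed in when it is done.

Besides the shell and the picture viewer there is one more tool, called after ">>>" in YAML: its name, and indented under it one key for each argument. send_rows: Moves the arm, as the interface text tells. Its arguments: {"type":"object","properties":{"moves":{"type":"array"}},"required":["moves"]}

```bash
ls; mkdir -p pics; cat > h.py <<'E'
import numpy as np, cv2
from station import *
def cam(n):
    p=camera_params(n); K=np.array([[p['fx'],0,p['cx']],[0,p['fy'],p['cy']],[0,0,1]]); return K,np.array(p['extrinsics'])
def back(n,uv,d,KE=None):
    K,E=KE or cam(n); uv=np.atleast_2d(uv); d=np.atleast_1d(d)
    c=np.c_[(uv[:,0]-K[0,2])/K[0,0]*d,(uv[:,1]-K[1,2])/K[1,1]*d,d]
    return (c-E[:3,3])@E[:3,:3]
def proj(n,P,KE=None):
    K,E=KE or cam(n); c=np.atleast_2d(P)@E[:3,:3].T+E[:3,3]; q=c@K.T; return q[:,:2]/q[:,2:]
def rayz(n,uv,z,KE=None):
    KE=KE or cam(n); a=back(n,uv,np.ones(len(np.atleast_2d(uv))),KE); o=-KE[1][:3,:3].T@KE[1][:3,3]
    t=(z-o[2])/(a[:,2]-o[2]); return o+(a-o)*t[:,None]
E
python3 - <<'E'
from h import *
print(get_state(), grasp_offset)
ims=[]
for n in ("scene","side","wrist"):
    KE=cam(n); im,d=snapshot(n); np.savez(f'{n}0.npz',im=im,d=d); ims.append(im)
    o=-KE[1][:3,:3].T@KE[1][:3,3]; print(n,o.round(3),KE[0].round(1).tolist(), KE[1][:3,:3].round(2).tolist())
    for t in ("long_rail","short_rail","stage_plate","turnbutton","turnbutton_stud","shoulder","end_stop","cradle"):
        r=silhouettes(n,t)
        for q in r[:2]:
            m=q['region']&(d>0)
            if m.sum()<20: continue
            v,u=np.nonzero(m); P=back(n,np.c_[u,v],d[m],KE)
            (c,s,a)=cv2.minAreaRect(P[:,:2].astype(np.float32)*1000)
            print(n,t,round(q['score'],2),np.round(q['point']),m.sum(),'med',np.median(P,0).round(3),'z95',np.percentile(P[:,2],95).round(3),'rect',np.round(c),np.round(s),round(a,1))
cv2.imwrite('pics/a.png',ims[0][...,::-1]); cv2.imwrite('pics/b.png',ims[2][...,::-1])
E
```

```text
pics
{'time_s': 0.0, 'qpos': array([2.57336622e-06, 2.41409645e-01, 3.69328594e-03, 1.33515887e+00,
       1.89855103e-05, 1.57076367e+00]), 'qd': array([ 5.81764247e-04, -1.16699539e-04, -3.16933795e-04,  6.40360621e-05,
       -2.91221168e-04,  4.72090646e-04]), 'tau': array([ 5.50268451e-04, -3.72315860e+01,  2.52406776e+01,  1.67737965e-02,
        2.29149265e-05,  1.14679995e-05]), 'tcp_pos': array([4.99304245e-01, 7.63934299e-06, 1.99202855e-01]), 'ee_rot': array([-3.13951375e+00, -1.90533621e-05,  1.57083152e+00]), 'wrist_force': array([ 0.83376395, -0.91164355,  0.23180307]), 'ft_torque': array([-0.01717882, -0.01027613, -0.00250206]), 'grip_force': 0.0, 'gripper_width': 1.0001753066035244} 0.0187
scene [0.071 0.729 0.682] [[471.7, 0.0, 316.8], [0.0, 471.7, 240.1], [0.0, 0.0, 1.0]] [[-0.81, -0.59, -0.01], [-0.38, 0.52, -0.77], [0.46, -0.62, -0.64]]
scene long_rail 0.57 [385. 235.] 434 med [ 0.434 -0.025  0.018] z95 0.02 rect [442. -43.] [ 25. 160.] 16.6
scene short_rail 0.77 [417. 193.] 252 med [ 0.461 -0.206  0.018] z95 0.02 rect [ 467. -222.] [ 25. 111.] 14.6
scene stage_pl
[... 2005 characters left out ...]
 0.46  -0.2    0.017] z95 0.019 rect [ 460. -210.] [20. 78.] 14.4
wrist stage_plate 0.76 [335.   6.] 1163 med [0.521 0.182 0.021] z95 0.023 rect [525. 182.] [  7. 110.] 89.9
wrist stage_plate 0.18 [255. 247.] 3156 med [ 0.439 -0.041  0.017] z95 0.019 rect [438. -53.] [ 27. 170.] 16.4
wrist turnbutton 0.53 [268.   5.] 84 med [0.46  0.181 0.028] z95 0.029 rect [458. 183.] [ 7. 16.] 68.3
wrist turnbutton_stud 0.4 [271.   0.] 95 med [0.461 0.182 0.027] z95 0.029 rect [459. 184.] [15. 10.] 1.6
wrist shoulder 0.48 [385.  95.] 898 med [0.57  0.109 0.005] z95 0.006 rect [560. 110.] [100.  32.] 28.5
wrist cradle 0.61 [338.  24.] 6695 med [0.524 0.169 0.008] z95 0.021 rect [525. 173.] [ 35. 172.] 90.0
```

View pics/a.png

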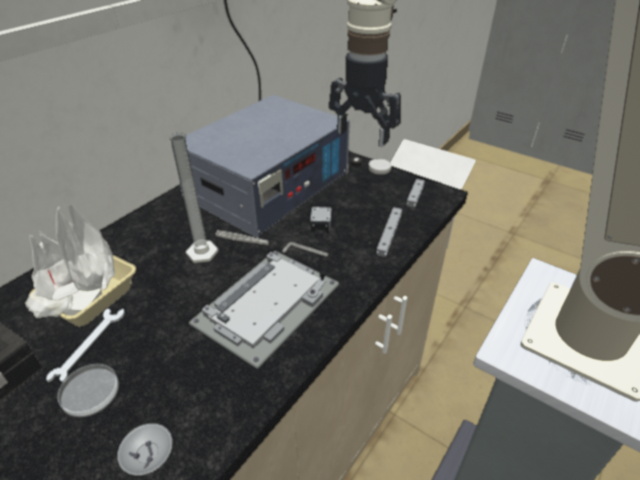

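View pics/b.png

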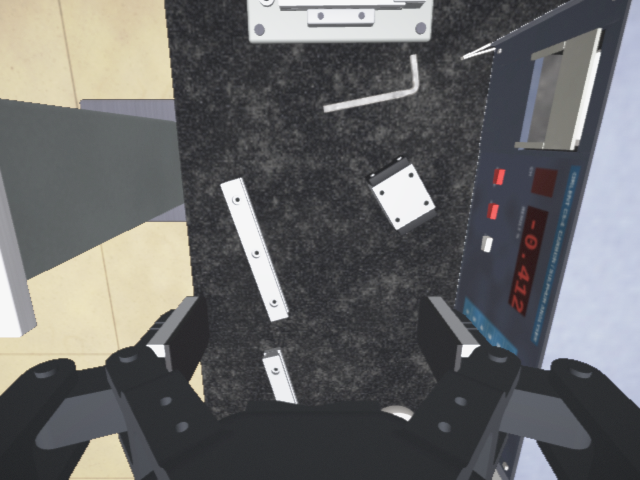

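The scene view shows the cradle around px (265,305), the long rail at (389,232) and the short rail at (416,192). The wrist view shows the long rail from (232,182) to (278,318), holes up, with the hex key and carriage clear of it. Next I'll look at the cradle from nearer.

>>> send_rows:
  moves:
    - [[0, 0, 0], [20, 0, 0], 1]
    - [[0, 0, 0], [40, 0, 0], 1]
    - [[0, 0, 0], [40, -5, 0], 1]
    - [[0, 0, 0], [40, -5, 0], 1]
    - [[0, 0, 0], [30, 0, 0], 1]
    - [[0, 0, 0], [0, 0, 0], 1]
    - [[0, 0, 0], [0, 0, 0], 1]

```text
time_s: 2.05
tcp_pos: [0.4898, 0.1704, 0.2]
ee_rot: [-3.141, 0.001, 1.572]
wrist_force: [-0.1, -0.5, -0.6]
gripper_width: 0.998
grip_force: 0.0
```

```bash
python3 - <<'E'
from h import *
s=get_state(); print(s['tcp_pos'],s['ee_rot'],s['wrist_force'])
n='wrist'; KE=cam(n); im,d=snapshot(n); np.savez('w1.npz',im=im,d=d,K=KE[0],E=KE[1])
for t in ("stage_plate","turnbutton","turnbutton_stud","shoulder","end_stop","cradle"):
    for q in silhouettes(n,t)[:2]:
        m=q['region']&(d>0)
        v,u=np.nonzero(m); P=back(n,np.c_[u,v],d[m],KE)
        if t.startswith('turn'):
            T=P[P[:,2]>.041]; print('stud top',len(T),T.mean(0) if len(T) else 0)
            B=P[(P[:,2]>.025)&(P[:,2]<.032)]; 
            if len(B)>10: print('blade',cv2.minAreaRect(B[:,:2].astype(np.float32)*1000))
        z=np.median(P[:,2]); Q=P[abs(P[:,2]-z)<.003]
        (c,sz,a)=cv2.minAreaRect(Q[:,:2].astype(np.float32)*1000)
        print(t,round(q['score'],2),np.round(q['point']),'med',np.median(P,0).round(3),'z95',np.percentile(P[:,2],95).round(3),'rect',np.round(c,1),np.round(sz,1),round(a,2))
cv2.imwrite('pics/c.png',im[...,::-1])
E
```

```text
[0.48979985 0.17037886 0.1999553 ] [-3.14135260e+00  6.35983903e-04  1.57244941e+00] [-0.07072746 -0.48570735 -0.58141912]
stage_plate 0.61 [347.  94.] med [0.524 0.279 0.022] z95 0.027 rect [525.6 268.9] [112.7 174.7] 0.32
stud top 132 [0.46022949 0.18667917 0.04646151]
blade ((455.83673095703125, 208.78045654296875), (19.323801040649414, 53.81812286376953), 3.2992916107177734)
turnbutton 0.87 [283. 170.] med [0.458 0.21  0.028] z95 0.047 rect [455.8 208.8] [19.3 53.8] 3.3
stud top 125 [0.46032921 0.18680768 0.0464745 ]
blade ((456.130126953125, 208.75485229492188), (17.7413387298584, 52.271488189697266), 4.7364397048950195)
turnbutton_stud 0.79 [284. 172.] med [0.458 0.21  0.028] z95 0.047 rect [456.1 208.8] [17.7 52.3] 4.74
shoulder 0.96 [400.  81.] med [0.57  0.289 0.027] z95 0.028 rect [570.3 282.6] [ 18.9 144.4] 0.58
shoulder 0.35 [297. 131.] med [0.501 0.25  0.009] z95 0.028 rect [523.8 258.9] [169.5 204.3] 0.42
end_stop 0.31 [401.  83.] med [0.57  0.288 0.027] z95 0.028 rect [570.3 282.6] [ 18.7 144.3] 0.36
cradle 0.57 [292. 129.] med [0.5   0.25  0.009] z95 0.028 rect [523.8 259. ] [169.5 204.2] 0.42
```

View pics/c.png

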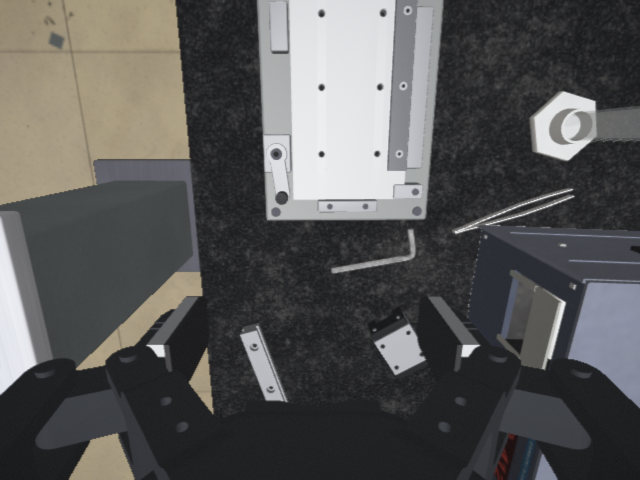

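Picture c shows the stud at px (282,197) and the pivot at (277,153). The measured stud top is (460.2, 186.7, 46.5) mm, 40.2 mm from the expected pivot (454.5, 226.5), which fits the text. I'll cage the stud between the fingers.

>>> send_rows:
  moves:
    - [[0, 0, 0], [16, -30, 20], 0.5]
    - [[0, 0, -0.14], [0, 0, 40], 0.5]
    - [[0, 0, 0], [0, 0, 40], 0.5]
    - [[0, 0, 0], [0, 0, 30], 0.5]
    - [[0, 0, 0], [0, 0, 20], 0.4]
    - [[0, 0, 0], [0, 0, 0], 0.4]
    - [[0, 0, 0], [0, 0, 0], 0.4]

```text
time_s: 3.1
tcp_pos: [0.4602, 0.1857, 0.0505]
ee_rot: [-3.141, 0.0, 1.71]
wrist_force: [0.5, -0.7, 0.8]
gripper_width: 0.4
grip_force: 0.0
```

```bash
python3 - <<'E'
from h import *
s=get_state(); print(s['tcp_pos'],s['ee_rot'],s['gripper_width'],s['qpos'])
R=cv2.Rodrigues(np.array([0,0,s['ee_rot'][2]]))[0]@np.diag([1,-1,-1])
print('to stud in tool',R.T@(np.array([.4602,.1867,.029])-s['tcp_pos'])*1000)
# arc: 8.2 deg steps about pivot: shifts per row
piv=np.array([.4545,.2265])
th=np.linspace(0,np.radians(90),12); r=40.2
# shift before/after turn: chord length & direction in tool frame
d=np.radians(90/11); print('chord',2*r*np.sin(d/2),'dir half',d/2)
E
```

```text
[0.46024598 0.18570597 0.05046545] [-3.14143053e+00  9.06718698e-05  1.71014402e+00] 0.4004084524598081 [ 3.83546733e-01  3.53021818e-01 -2.54984142e-01  9.62969601e-01
 -4.87842978e-05  1.81499538e+00]
to stud in tool [ 0.99078298  0.09253175 21.46544657]
chord 5.735670329218281 dir half 0.07139983303613166
```

>>> send_rows:
  moves:
    - [[0, 0, 0], [1, 0, 11], 0.4]
    - [[0, 0, 0], [0, 0, 10], 0.25]
    - [[0, 0, 0], [0, 0, 0], 0.22]
    - [[0, 0, 0], [0, 0, 0], 0.22]
    - [[0, 0, -0.1], [0, 4, 0], 0.22]
    - [[0, 0, -0.1], [0, 4, 0], 0.22]
    - [[0, 0, -0.1], [0, 4, 0], 0.22]
    - [[0, 0, 0], [0, 0, 0], 0.22]

```text
time_s: 3.9
tcp_pos: [0.4724, 0.1902, 0.0297]
ee_rot: [3.14, 0.0, 2.011]
wrist_force: [-0.6, -0.4, -0.2]
gripper_width: 0.214
grip_force: 0.0
```

```bash
cat > arc.py <<'E'
from h import *
s=get_state(); p=s['tcp_pos']; yaw=s['ee_rot'][2]
v=p[:2]-[.4545,.2265]
print(p,s['ee_rot'],s['gripper_width'],s['wrist_force'],'r',np.hypot(*v)*1000,'radial angle',np.arctan2(v[1],v[0])+np.pi/2,'yaw-pi/2',yaw-np.pi/2)
R=cv2.Rodrigues(np.array([0,0,yaw]))[0]@np.diag([1,-1,-1])
print('to final in tool',R.T@(np.array([.4945,.2268,.029])-p)*1000)
E
python3 arc.py
```

```text
[0.47241616 0.19019976 0.029658  ] [3.13998818e+00 1.01247434e-04 2.01056649e+00] 0.21415341864784856 [-0.59818358 -0.40379617 -0.1906565 ] r 40.48080700362412 radial angle 0.45847818534896345 yaw-pi/2 0.4397701610528646
to final in tool [23.71591786 35.56442918  0.65800331]
```

>>> send_rows:
  moves:
    - [[0, 0, -0.14], [0.3, 5.6, 0], 0.22]
    - [[0, 0, -0.14], [0.3, 5.6, 0], 0.22]
    - [[0, 0, -0.14], [0.3, 5.6, 0], 0.22]
    - [[0, 0, -0.14], [0.3, 5.6, 0], 0.22]
    - [[0, 0, -0.14], [0.3, 5.6, 0], 0.22]
    - [[0, 0, -0.14], [0.3, 5.6, 0], 0.22]
    - [[0, 0, -0.14], [0.3, 5.6, 0], 0.22]
    - [[0, 0, 0], [0, 0, 0], 0.22]

```text
time_s: 4.7
tcp_pos: [0.4948, 0.2203, 0.0294]
ee_rot: [3.141, 0.001, 2.989]
wrist_force: [-0.4, 0.5, 0.2]
gripper_width: 0.217
grip_force: 0.0
```

```bash
python3 arc.py
```

```text
[0.4947811  0.22029817 0.02938513] [3.14108266e+00 5.74847326e-04 2.98936993e+00] 0.21702659865345966 [-0.38107981  0.5071627   0.16853619] r 40.75573590236336 radial angle 1.4180321437526229 yaw-pi/2 1.4185736040199344
to final in tool [1.26376154 6.38401957 0.38513467]
```

>>> send_rows:
  moves:
    - [[0, 0, -0.14], [0.3, 5.5, 0], 0.22]
    - [[0, 0, 0], [0, 2, 0], 0.22]
    - [[0, 0, 0], [0, 1.5, 0], 0.22]
    - [[0, 0, 0], [0, 0, 0], 0.22]
    - [[0, 0, 0], [0, 0, 0], 0.22]

```text
time_s: 5.2
tcp_pos: [0.495, 0.2285, 0.0291]
ee_rot: [-3.141, -0.0, 3.129]
wrist_force: [0.2, -0.1, 0.4]
gripper_width: 0.219
grip_force: 0.0
```

```bash
python3 arc.py
```

```text
[0.49502692 0.22849933 0.02913553] [-3.14146209e+00 -5.45236616e-05  3.12876979e+00] 0.21936648422441343 [ 0.19615896 -0.07953216  0.37489877] r 40.57620277751529 radial angle 1.6200896843917538 yaw-pi/2 1.557973463755121
to final in tool [ 0.50508305 -1.70594405  0.13552822]
```

>>> send_rows:
  moves:
    - [[0, 0, 0], [0, 1, 0], 0.22]
    - [[0, 0, 0], [0, 1, 0], 0.22]
    - [[0, 0, 0], [0, 0, 0], 0.22]

```text
time_s: 5.5
tcp_pos: [0.4952, 0.2308, 0.0291]
ee_rot: [3.141, 0.0, 3.13]
wrist_force: [0.3, 0.2, -0.3]
gripper_width: 0.219
grip_force: 0.0
```

>>> send_rows:
  moves:
    - [[0, 0, 0], [0, 1, 0], 0.22]
    - [[0, 0, 0], [0, 0, 0], 0.22]

```text
time_s: 5.7
tcp_pos: [0.4951, 0.2318, 0.0291]
ee_rot: [3.142, 0.0, 3.131]
wrist_force: [-0.6, 0.6, -0.4]
gripper_width: 0.22
grip_force: 0.0
```

>>> send_rows:
  moves:
    - [[0, 0, 0], [0, 1, 0], 0.22]
    - [[0, 0, 0], [0, 0, 0], 0.22]

```text
time_s: 5.9
tcp_pos: [0.4952, 0.2328, 0.0291]
ee_rot: [3.142, 0.0, 3.131]
wrist_force: [0.6, 0.1, 0.2]
gripper_width: 0.223
grip_force: 0.0
```

>>> send_rows:
  moves:
    - [[0, 0, 0], [0, 1, 0], 0.22]
    - [[0, 0, 0], [0, 0, 0], 0.22]

```text
time_s: 6.1
tcp_pos: [0.4952, 0.2338, 0.0291]
ee_rot: [3.142, 0.0, 3.131]
wrist_force: [0.2, -0.1, -0.3]
gripper_width: 0.22
grip_force: 0.0
```

```bash
cat > tb.py <<'E'
from h import *
import sys
for n in ('scene','side'):
    KE=cam(n); im,d=snapshot(n)
    if n=='scene':
        x=cv2.resize(im[230:380,170:370],(800,600),interpolation=cv2.INTER_CUBIC); cv2.imwrite('pics/%s.png'%sys.argv[1],x[...,::-1])
    for q in silhouettes(n,'turnbutton_stud')[:1]:
        m=q['region']&(d>0); v,u=np.nonzero(m); P=back(n,np.c_[u,v],d[m],KE)
        B=P[(P[:,2]>.024)&(P[:,2]<.032)]; T=P[(P[:,2]>.038)&(P[:,2]<.05)]
        print(n,q['score'],q['point'],'blade',cv2.minAreaRect(B[:,:2].astype(np.float32)*1000),'top',T.mean(0) if len(T) else 0)
E
python3 tb.py d
```

```text
scene 0.67 [320.5, 288.1] blade ((456.98443603515625, 209.3325958251953), (18.02153778076172, 57.022178649902344), 5.4491376876831055) top [0.46034749 0.18924275 0.04468195]
side 0.44 [287.8, 242.6] blade ((456.1064758300781, 206.0433807373047), (14.702573776245117, 48.230247497558594), 9.091381072998047) top [0.45641433 0.18335207 0.04411039]
```

View pics/d.png

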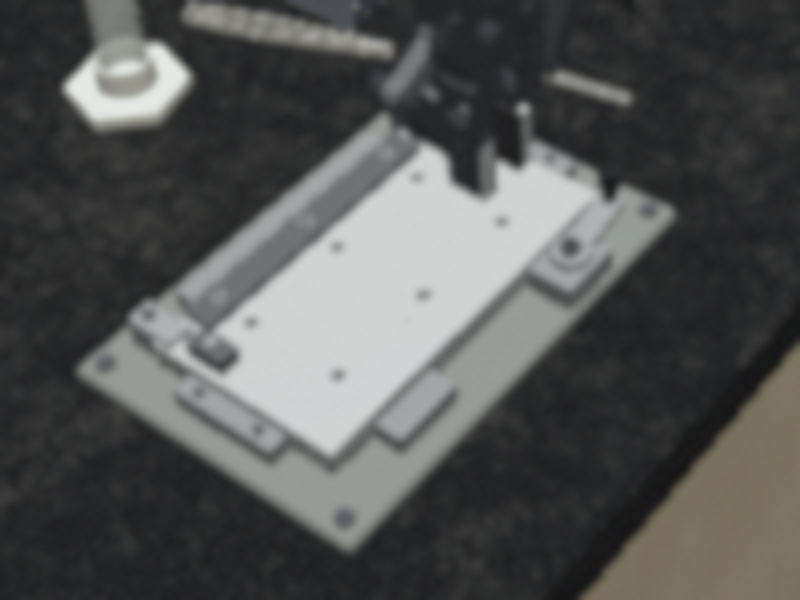

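Picture d shows the turnbutton unmoved: the stud is still at crop (610,190), and the finger tips at about (475,190) and (520,160) are out over the plate. The fingers must have missed the stud, so I'll check where the tips really are.

```bash
python3 - <<'E'
from h import *
s=get_state();print(s['tcp_pos'],s['gripper_width'])
n='scene';KE=cam(n);im,d=snapshot(n)
print(proj(n,[s['tcp_pos'],s['tcp_pos']+[0,0,.015],[.4602,.1867,.047],[.4945,.2268,.047]],KE))
v,u=np.mgrid[215:300,230:330]; P=back(n,np.c_[u.ravel(),v.ravel()],d[215:300,230:330].ravel(),KE)
Q=P[(P[:,2]>.032)&(P[:,2]<.1)&(abs(P[:,0]-.495)<.05)&(abs(P[:,1]-.234)<.05)]
for z in np.arange(.03,.1,.006):
    q=Q[(Q[:,2]>=z)&(Q[:,2]<z+.006)]
    if len(q): print(z.round(3),len(q),q.min(0).round(3),q.max(0).round(3),q.mean(0).round(3))
E
```

```text
[0.49510839 0.23366691 0.02907627] 0.21961488021181264
[[293.8050386  285.60515556]
 [293.52201227 280.08416947]
 [322.51187166 272.72697575]
 [295.93207036 277.10699386]]
0.03 12 [0.453 0.189 0.032] [0.463 0.234 0.036] [0.457 0.212 0.033]
0.036 10 [0.455 0.188 0.038] [0.465 0.193 0.042] [0.461 0.191 0.04 ]
0.042 24 [0.455 0.184 0.042] [0.467 0.193 0.048] [0.46  0.189 0.046]
0.048 4 [0.457 0.186 0.048] [0.464 0.189 0.049] [0.46  0.188 0.049]
0.054 1 [0.501 0.224 0.06 ] [0.501 0.224 0.06 ] [0.501 0.224 0.06 ]
0.06 21 [0.485 0.218 0.061] [0.501 0.251 0.066] [0.491 0.232 0.063]
0.066 46 [0.485 0.212 0.066] [0.503 0.257 0.072] [0.491 0.237 0.069]
0.072 47 [0.485 0.212 0.072] [0.503 0.258 0.078] [0.492 0.239 0.075]
0.078 54 [0.484 0.212 0.078] [0.502 0.259 0.084] [0.492 0.24  0.081]
0.084 49 [0.485 0.211 0.084] [0.502 0.259 0.09 ] [0.491 0.237 0.087]
0.09 43 [0.484 0.221 0.09 ] [0.501 0.258 0.096] [0.49  0.238 0.093]
0.096 21 [0.485 0.218 0.096] [0.501 0.257 0.1  ] [0.491 0.229 0.098]
```

>>> send_rows:
  moves:
    - [[0, 0, 0], [0, 0, -5], 0]
    - [[0, 0, 0], [0, 0, 0], 0]
    - [[0, 0, 0], [0, 0, 0], 0]
    - [[0, 0, 0], [0, 0, 0], 0]

```text
time_s: 6.75
tcp_pos: [0.4952, 0.2337, 0.0342]
ee_rot: [3.142, 0.0, 3.131]
wrist_force: [-0.5, -0.3, -0.6]
gripper_width: -0.003
grip_force: 0.0
```

```bash
cat > tip.py <<'E'
from h import *
s=get_state();p=s['tcp_pos'];print(p,s['ee_rot'],s['gripper_width'],s['wrist_force'])
for n in ('scene','side'):
    KE=cam(n);im,d=snapshot(n); u0,v0=proj(n,p+[0,0,.03],KE)[0].astype(int)
    sl=np.s_[v0-45:v0+45,u0-45:u0+45]; v,u=np.mgrid[sl]; P=back(n,np.c_[u.ravel(),v.ravel()],d[sl].ravel(),KE)
    Q=P[(P[:,2]>p[2]-.002)&(P[:,2]<p[2]+.07)&(np.hypot(*(P[:,:2]-p[:2]).T)<.04)&(P[:,2]>.024)]
    for z in np.arange(p[2]-.002,p[2]+.06,.006):
        q=Q[(Q[:,2]>=z)&(Q[:,2]<z+.006)]
        if len(q): print(n,z.round(3),len(q),q.min(0).round(3),q.max(0).round(3))
E
python3 tip.py
```

```text
[0.49519414 0.23369694 0.03420123] [3.14152013e+00 1.33396936e-04 3.13073013e+00] -0.0025344098246631815 [-0.483366   -0.29623055 -0.56268244]
scene 0.032 4 [0.457 0.226 0.032] [0.459 0.232 0.033]
scene 0.062 4 [0.487 0.235 0.066] [0.493 0.241 0.068]
scene 0.068 17 [0.485 0.223 0.069] [0.501 0.246 0.074]
scene 0.074 33 [0.485 0.222 0.074] [0.503 0.249 0.08 ]
scene 0.08 34 [0.484 0.221 0.08 ] [0.503 0.248 0.086]
scene 0.086 32 [0.485 0.221 0.086] [0.503 0.249 0.091]
scene 0.092 29 [0.485 0.221 0.092] [0.496 0.249 0.098]
side 0.062 7 [0.484 0.226 0.066] [0.502 0.24  0.068]
side 0.068 10 [0.483 0.222 0.069] [0.505 0.24  0.074]
side 0.074 20 [0.483 0.219 0.074] [0.506 0.243 0.08 ]
side 0.08 18 [0.483 0.219 0.08 ] [0.506 0.239 0.086]
side 0.086 19 [0.483 0.219 0.086] [0.502 0.241 0.092]
side 0.092 15 [0.483 0.218 0.093] [0.501 0.23  0.098]
```

Both fixed cameras put the shut finger tips at z ≈ 0.067 while the reported TCP z is 0.034. The tips therefore stand about 32 mm above the reported TCP, which explains why they passed over the stud. I'll go back, lower by what the cameras show, and watch the force.

>>> send_rows:
  moves:
    - [[0, 0, 0], [35, -47, 0], 0.4]
    - [[0, 0, 0.142], [0, 0, 0], 0.4]
    - [[0, 0, 0.142], [0, 0, 0], 0.4]
    - [[0, 0, 0.142], [0, 0, 0], 0.4]
    - [[0, 0, 0.142], [0, 0, 0], 0.4]
    - [[0, 0, 0.142], [0, 0, 0], 0.4]
    - [[0, 0, 0.142], [0, 0, 0], 0.4]
    - [[0, 0, 0.142], [0, 0, 0], 0.4]

```text
time_s: 7.65
tcp_pos: [0.4648, 0.1939, 0.0341]
ee_rot: [-3.142, -0.0, 2.131]
wrist_force: [0.6, -0.1, -1.0]
gripper_width: 0.4
grip_force: 0.0
```

>>> send_rows:
  moves:
    - [[0, 0, 0.142], [0, 0, 0], 0.4]
    - [[0, 0, 0.142], [0, 0, 0], 0.4]
    - [[0, 0, 0.142], [0, 0, 5], 0.4]
    - [[0, 0, 0], [0, 0, 0], 0.4]
    - [[0, 0, 0], [0, 0, 0], 0.4]

```text
time_s: 8.15
tcp_pos: [0.4647, 0.1938, 0.029]
ee_rot: [-3.141, 0.0, 1.714]
wrist_force: [-0.2, 0.4, 0.2]
gripper_width: 0.398
grip_force: 0.0
```

```bash
python3 tip.py; python3 - <<'E'
from h import *
n='side';im,d=snapshot(n)
im2,_=snapshot('wrist')
a=cv2.resize(im[190:290,240:340],(400,400),interpolation=cv2.INTER_CUBIC); b=cv2.resize(im2[180:480,150:490],(400,400))
cv2.imwrite('pics/e.png',np.hstack([a,b])[...,::-1])
E
```

```text
[0.46471    0.19384307 0.02903697] [-3.14122062e+00  1.40172292e-04  1.71375748e+00] 0.3981558678674471 [-0.17199453  0.40526912  0.20297364]
scene 0.027 112 [0.446 0.181 0.027] [0.467 0.233 0.033]
scene 0.033 15 [0.451 0.187 0.033] [0.463 0.232 0.038]
scene 0.039 10 [0.455 0.186 0.04 ] [0.466 0.194 0.044]
scene 0.045 20 [0.455 0.184 0.045] [0.467 0.195 0.049]
scene 0.057 6 [0.442 0.187 0.061] [0.485 0.203 0.062]
scene 0.063 31 [0.437 0.187 0.064] [0.496 0.208 0.069]
scene 0.069 40 [0.435 0.184 0.069] [0.494 0.21  0.075]
scene 0.075 54 [0.435 0.186 0.075] [0.495 0.21  0.081]
scene 0.081 51 [0.435 0.185 0.081] [0.495 0.209 0.087]
scene 0.087 50 [0.435 0.186 0.087] [0.495 0.209 0.093]
side 0.027 30 [0.444 0.18  0.027] [0.465 0.229 0.032]
side 0.033 6 [0.451 0.184 0.033] [0.461 0.227 0.036]
side 0.039 16 [0.454 0.181 0.039] [0.464 0.193 0.045]
side 0.045 6 [0.455 0.18  0.046] [0.465 0.191 0.049]
side 0.057 4 [0.442 0.186 0.06 ] [0.49  0.205 0.062]
side 0.063 15 [0.442 0.182 0.063] [0.494 0.21  0.069]
side 0.069 30 [0.433 0.175 0.069] [0.493 0.206 0.075]
side 0.075 33 [0.432 0.176 0.075] [0.494 0.207 0.081]
side 0.081 32 [0.433 0.18  0.081] [0.494 0.208 0.087]
side 0.087 27 [0.433 0.178 0.087] [0.495 0.199 0.093]
```

View pics/e.png

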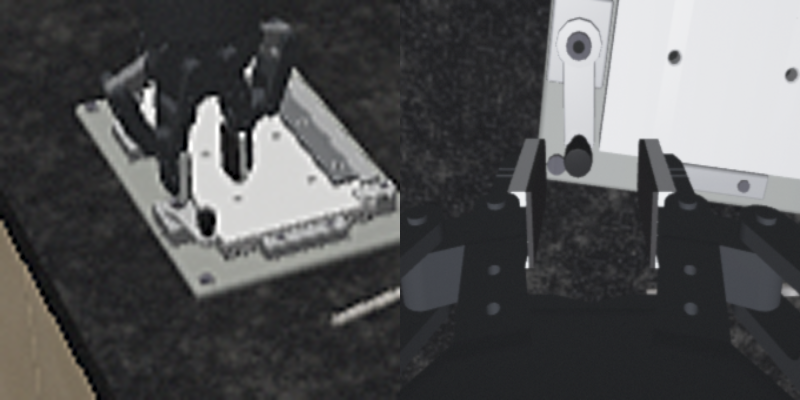

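Picture e shows the tips still clear above the stud (left half: stud at (205,222), near finger tip at (175,195)). I'll align and lower about 24 mm.

>>> send_rows:
  moves:
    - [[0, 0, 0], [-6.4, -5.5, 0], 0.4]
    - [[0, 0, 0], [0, 0, 8], 0.4]
    - [[0, 0, 0], [0, 0, 8], 0.4]
    - [[0, 0, 0], [0, 0, 0], 0.4]
    - [[0, 0, 0], [0, 0, 0], 0.4]

```text
time_s: 8.85
tcp_pos: [0.4599, 0.1867, 0.0125]
ee_rot: [-3.14, 0.0, 1.711]
wrist_force: [-0.1, -0.1, 1.2]
gripper_width: 0.401
grip_force: 0.0
```

>>> send_rows:
  moves:
    - [[0, 0, 0], [0, 0, 4], 0.4]
    - [[0, 0, 0], [0, 0, 3.5], 0.22]
    - [[0, 0, 0], [0, 0, 0], 0.22]
    - [[0, 0, 0], [0, 0, 0], 0.22]

```text
time_s: 9.25
tcp_pos: [0.4602, 0.1868, 0.0055]
ee_rot: [-3.141, 0.0, 1.711]
wrist_force: [0.4, -0.5, 0.3]
gripper_width: 0.22
grip_force: 0.0
```

```bash
python3 tip.py|head -8; python3 arc.py
```

```text
[0.46021562 0.18681799 0.00549588] [-3.14134469e+00  7.08411381e-05  1.71086403e+00] 0.21993962023354208 [ 0.42188556 -0.49095461  0.30869692]
scene 0.021 44 [0.445 0.187 0.024] [0.491 0.224 0.027]
scene 0.027 76 [0.449 0.187 0.028] [0.466 0.226 0.033]
scene 0.033 15 [0.445 0.185 0.036] [0.477 0.199 0.039]
scene 0.039 45 [0.442 0.178 0.04 ] [0.481 0.201 0.045]
scene 0.045 56 [0.438 0.176 0.045] [0.481 0.2   0.051]
scene 0.051 47 [0.438 0.177 0.052] [0.484 0.201 0.057]
scene 0.057 49 [0.436 0.178 0.058] [0.484 0.202 0.063]
[0.46042378 0.18685384 0.00569022] [ 3.14138728e+00 -3.16298861e-05  1.71080523e+00] 0.21871782089149241 [-0.30842649 -0.12747263  0.65219584] r 40.08627157768638 radial angle 0.14831903842863814 yaw-pi/2 0.14000889985929033
to final in tool [ 34.79987477  39.31733711 -23.30977617]
```

Tips are at about 0.036, straddling the stud. Now swing it.

>>> send_rows:
  moves:
    - [[0, 0, -0.1], [0, 4, 0], 0.22]
    - [[0, 0, -0.14], [0.3, 5.6, 0], 0.22]
    - [[0, 0, -0.14], [0.3, 5.6, 0], 0.22]
    - [[0, 0, -0.14], [0.3, 5.6, 0], 0.22]
    - [[0, 0, -0.14], [0.3, 5.6, 0], 0.22]
    - [[0, 0, 0], [0, 0, 0], 0.22]

```text
time_s: 9.95
tcp_pos: [0.4839, 0.1983, 0.0056]
ee_rot: [3.142, -0.0, 2.371]
wrist_force: [0.6, 0.2, -1.3]
gripper_width: 0.22
grip_force: 0.0
```

```bash
python3 arc.py; python3 tb.py f
```

```text
[0.48386548 0.19829041 0.00559836] [ 3.14156222e+00 -3.55212608e-05  2.37075779e+00] 0.21989083144668703 [ 0.62180403  0.22182128 -1.31228902] r 40.719924419687686 radial angle 0.805471753378155 yaw-pi/2 0.7999614611795791
to final in tool [ 12.23515693  27.86019542 -23.40163802]
scene 0.48 [313.5, 285.5] blade ((465.9437255859375, 213.80841064453125), (15.344115257263184, 56.37801742553711), 37.295780181884766) top [0.48069466 0.19902901 0.04434659]
side 0.46 [288.7, 242.1] blade ((464.3046569824219, 211.13052368164062), (22.05048370361328, 50.480735778808594), 38.05876541137695) top [0.46830976 0.18588838 0.04253971]
```

The button is following (about 38°). I'll continue.

>>> send_rows:
  moves:
    - [[0, 0, -0.14], [0.3, 5.6, 0], 0.22]
    - [[0, 0, -0.14], [0.3, 5.6, 0], 0.22]
    - [[0, 0, -0.14], [0.3, 5.6, 0], 0.22]
    - [[0, 0, -0.14], [0.3, 5.6, 0], 0.22]
    - [[0, 0, -0.14], [0.3, 5.6, 0], 0.22]
    - [[0, 0, -0.07], [0, 2.5, 0], 0.22]
    - [[0, 0, 0], [0, 0, 0], 0.22]

```text
time_s: 10.85
tcp_pos: [0.4953, 0.2254, 0.0056]
ee_rot: [-3.141, -0.0, 3.14]
wrist_force: [-0.1, 0.8, -0.7]
gripper_width: 0.221
grip_force: 0.1
```

>>> send_rows:
  moves:
    - [[0, 0, 0], [0, 1, 0], 0.22]
    - [[0, 0, 0], [0, 0, 0], 0.22]

```text
time_s: 11.05
tcp_pos: [0.4954, 0.2261, 0.0056]
ee_rot: [-3.141, -0.0, 3.139]
wrist_force: [-1.0, -1.1, -0.8]
gripper_width: 0.222
grip_force: 0.5
```

>>> send_rows:
  moves:
    - [[0, 0, 0], [0, 1, 0], 0.22]
    - [[0, 0, 0], [0, 0, 0], 0.22]

```text
time_s: 11.25
tcp_pos: [0.4957, 0.2273, 0.0056]
ee_rot: [-3.141, 0.0, 3.14]
wrist_force: [0.2, -2.4, 0.2]
gripper_width: 0.222
grip_force: 0.7
```

```bash
python3 arc.py; python3 tb.py g
```

```text
[0.49566758 0.22733571 0.00563628] [-3.14144459e+00  3.14284145e-04  3.14008792e+00] 0.22211169702741157 [ 0.19186117 -2.43510069  0.21039522] r 41.17606656998983 radial angle 1.5910938211830554 yaw-pi/2 1.5692915944334827
to final in tool [  1.16677741  -0.53746989 -23.36372026]
scene 0.67 [307.4, 290.9] blade ((469.6810302734375, 226.53451538085938), (17.20482063293457, 50.15821075439453), 83.8836669921875) top [0.49214369 0.22527414 0.04475393]
side 0.6 [289.2, 237.6] blade ((470.0147399902344, 224.84375), (49.884857177734375, 20.976600646972656), 2.8267831802368164) top 0
```

>>> send_rows:
  moves:
    - [[0, 0, 0], [0, 1.5, 0], 0.22]
    - [[0, 0, 0], [0, 0, 0], 0.22]

```text
time_s: 11.65
tcp_pos: [0.4958, 0.2292, 0.0057]
ee_rot: [3.141, 0.001, 3.141]
wrist_force: [1.3, -1.7, 0.7]
gripper_width: 0.216
grip_force: 0.6
```

>>> send_rows:
  moves:
    - [[0, 0, 0], [0, 1, 0], 0.22]
    - [[0, 0, 0], [0, 0, 0], 0.22]

```text
time_s: 11.85
tcp_pos: [0.4957, 0.2302, 0.0057]
ee_rot: [3.141, 0.0, 3.141]
wrist_force: [0.8, -1.1, -0.2]
gripper_width: 0.221
grip_force: 0.6
```

>>> send_rows:
  moves:
    - [[0, 0, 0], [0, 1, 0], 0.22]
    - [[0, 0, 0], [0, 0, 0], 0.22]

```text
time_s: 12.05
tcp_pos: [0.4957, 0.2304, 0.0057]
ee_rot: [-3.14, 0.0, 3.14]
wrist_force: [0.6, -3.6, 0.4]
gripper_width: 0.223
grip_force: 1.9
```

>>> send_rows:
  moves:
    - [[0, 0, 0], [0, 1, 0], 0.22]
    - [[0, 0, 0], [0, 0, 0], 0.22]

```text
time_s: 12.25
tcp_pos: [0.4957, 0.2305, 0.0056]
ee_rot: [-3.139, 0.0, 3.14]
wrist_force: [2.1, -6.2, 1.4]
gripper_width: 0.222
grip_force: 3.1
```

>>> send_rows:
  moves:
    - [[0, 0, 0], [0, -5, 0], 0.25]
    - [[0, 0, 0], [0, 0, 0], 0.25]
    - [[0, 0, 0], [0, 0, -30], 0.4]
    - [[0, 0, 0], [0, 0, -50], 0.8]
    - [[0, 0, 0], [0, 0, -40], 1]
    - [[0, 0, 0.14], [10, -20, 0], 1]
    - [[0, 0, 0.14], [0, -30, 0], 1]

```text
time_s: 12.95
tcp_pos: [0.482, 0.1791, 0.1276]
ee_rot: [3.137, 0.003, 2.858]
wrist_force: [0.3, -0.1, -1.3]
gripper_width: 0.997
grip_force: 0.0
```

```bash
python3 tb.py h; python3 - <<'E'
from h import *
s=get_state(); print(s['tcp_pos'],s['ee_rot'],s['qpos'].round(2),s['wrist_force'])
E
```

```text
scene 0.7 [305.8, 288.7] blade ((473.83770751953125, 228.0086212158203), (15.530586242675781, 53.76264190673828), 86.62409210205078) top [0.49430291 0.22961963 0.04482702]
side 0.66 [365.8, 363.0] blade ((0.0, 0.0), (0.0, 0.0), 0.0) top 0
[0.48111229 0.17744254 0.12578538] [ 3.14029145e+00 -4.06361061e-04  2.86109006e+00] [ 0.35  0.31 -0.1   1.16  0.    0.63] [0.44282196 0.23841603 0.16494879]
```

View pics/h.png

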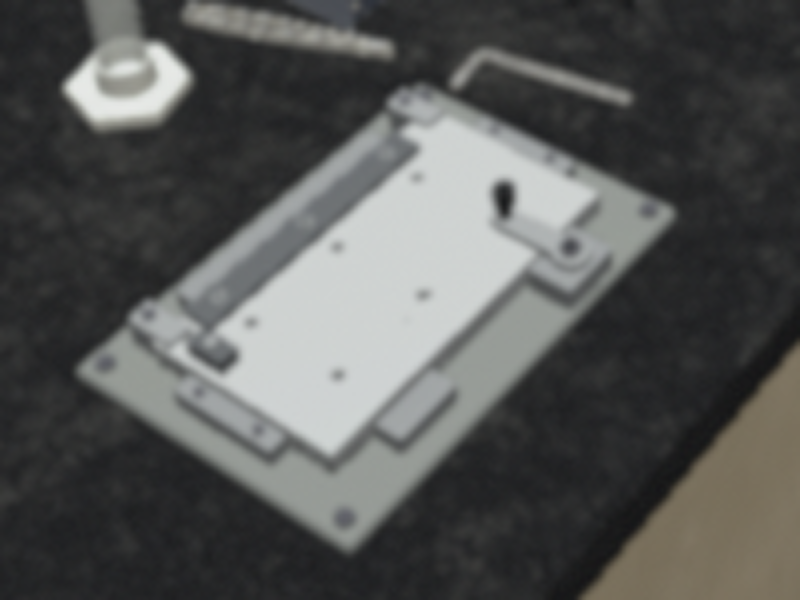

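Picture h shows the blade turned in over the plate's near edge: pivot at crop (570,245), stud at (503,195). It reached its stop with 6 N of resistance, so it is locked. Next, the long rail.

>>> send_rows:
  moves:
    - [[0, 0, 0], [-4, -20, -10], 1]
    - [[0, 0, 0], [-8, -42, -10], 1]
    - [[0, 0, 0], [-8, -42, 0], 1]
    - [[0, 0, 0], [-8, -42, 0], 1]
    - [[0, 0, 0], [-8, -42, 0], 1]
    - [[0, 0, 0], [-8, -42, 0], 1]
    - [[0, 0, 0], [-5, -38, 0], 1]
    - [[0, 0, 0.125], [0, 0, 0], 1]

```text
time_s: 13.95
tcp_pos: [0.4541, -0.0969, 0.1454]
ee_rot: [-3.141, 0.0, 2.729]
wrist_force: [0.7, 0.1, -0.4]
gripper_width: 1.001
grip_force: 0.0
```

>>> send_rows:
  moves:
    - [[0, 0, 0.125], [0, 0, 0], 1]
    - [[0, 0, 0.125], [0, 0, 0], 1]
    - [[0, 0, 0.125], [0, 0, 0], 1]
    - [[0, 0, 0.125], [0, 0, 0], 1]
    - [[0, 0, 0.125], [0, 0, 0], 1]
    - [[0, 0, 0.125], [0, 0, 0], 1]
    - [[0, 0, 0.125], [0, 0, 0], 1]
    - [[0, 0, 0], [0, 0, 0], 1]

```text
time_s: 14.75
tcp_pos: [0.4547, -0.0929, 0.1453]
ee_rot: [3.141, -0.001, 1.863]
wrist_force: [0.3, 0.3, 0.4]
gripper_width: 0.996
grip_force: 0.0
```

```bash
cat > rail.py <<'E'
from h import *
import sys
s=get_state(); p=s['tcp_pos']; yaw=s['ee_rot'][2]; print(p,s['ee_rot'],s['gripper_width'])
R=cv2.Rodrigues(np.array([0,0,yaw]))[0]@np.diag([1,-1,-1])
for n in sys.argv[1:]:
    KE=cam(n); im,d=snapshot(n)
    if n=='wrist': cv2.imwrite('pics/r_wrist.png',im[...,::-1])
    for q in silhouettes(n,'long_rail')[:2]:
        m=q['region']&(d>0); v,u=np.nonzero(m); P=back(n,np.c_[u,v],d[m],KE)
        zt=np.percentile(P[:,2],90); Q=P[abs(P[:,2]-zt)<.003]
        c,sz,a=cv2.minAreaRect(Q[:,:2].astype(np.float32)*1000)
        if sz[0]>sz[1]: a-=90
        print(n,round(q['score'],2),np.round(q['point']),'top z',zt.round(4),'c',np.round(c,1),np.round(sz,1),'rail yaw',np.radians(a+90).round(3),'tool to c',(R.T@np.array([c[0]/1000-p[0],c[1]/1000-p[1],0])*1000).round(1))
E
python3 rail.py wrist scene
```

```text
[ 0.45469668 -0.09293687  0.1453467 ] [ 3.14134377e+00 -8.44209285e-04  1.86307778e+00] 0.9963529655490949
wrist 0.83 [308. 154.] top z 0.0185 c [439.3 -47.8] [ 20.  159.9] rail yaw 1.861 tool to c [47.6 -1.8  0. ]
scene 0.63 [385. 234.] top z 0.0194 c [440.8 -47. ] [ 20.4 161.9] rail yaw 1.865 tool to c [48.  -0.1  0. ]
```

>>> send_rows:
  moves:
    - [[0, 0, 0], [40, -1, 20], 0.5]
    - [[0, 0, 0], [7.6, 0, 40], 0.45]
    - [[0, 0, 0], [0, 0, 40], 0.45]
    - [[0, 0, 0], [0, 0, 30], 0.45]
    - [[0, 0, 0], [0, 0, 12], 0.45]
    - [[0, 0, 0], [0, 0, 0], 0.45]
    - [[0, 0, 0], [0, 0, 0], 0.45]

```text
time_s: 15.65
tcp_pos: [0.4399, -0.0484, 0.0039]
ee_rot: [3.141, -0.0, 1.862]
wrist_force: [0.2, -0.1, -0.3]
gripper_width: 0.449
grip_force: 0.0
```

```bash
sed -i 's/p\[2\]-.002)&/p[2]-.002)\&/; s/(P\[:,2\]>.024)/(P[:,2]>.004)/' tip.py; python3 tip.py; python3 rail.py scene
```

```text
[ 0.43988124 -0.04844354  0.00388869] [ 3.14139609e+00 -6.32430556e-05  1.86161751e+00] 0.4492244333462791 [ 0.16587708 -0.13938008 -0.33172604]
scene 0.002 12 [ 0.422 -0.08   0.004] [ 0.441 -0.019  0.008]
scene 0.008 8 [ 0.421 -0.075  0.008] [ 0.445 -0.016  0.014]
scene 0.014 178 [ 0.423 -0.085  0.014] [ 0.461 -0.01   0.02 ]
scene 0.02 16 [ 0.428 -0.085  0.02 ] [ 0.459 -0.012  0.021]
scene 0.032 3 [ 0.415 -0.05   0.037] [ 0.46  -0.035  0.038]
scene 0.038 16 [ 0.413 -0.052  0.039] [ 0.469 -0.029  0.044]
scene 0.044 26 [ 0.409 -0.05   0.044] [ 0.471 -0.028  0.05 ]
scene 0.05 35 [ 0.407 -0.063  0.05 ] [ 0.472 -0.031  0.056]
scene 0.056 28 [ 0.409 -0.055  0.056] [ 0.47  -0.027  0.062]
scene 0.062 34 [ 0.409 -0.06   0.062] [ 0.47  -0.028  0.068]
side 0.002 49 [ 0.409 -0.087  0.004] [ 0.444 -0.015  0.008]
side 0.008 27 [ 0.421 -0.086  0.008] [ 0.445 -0.018  0.014]
side 0.014 147 [ 0.419 -0.086  0.014] [ 0.459 -0.014  0.02 ]
side 0.02 8 [ 0.427 -0.087  0.02 ] [ 0.455 -0.053  0.023]
side 0.032 3 [ 0.418 -0.057  0.035] [ 0.459 -0.033  0.036]
side 0.038 22 [ 0.41  -0.065  0.038] [ 0.468 -0.033  0.044]
side 0.044 34 [ 0.408 -0.069  0.044] [ 0.467 -0.034  0.05 ]
side 0.05 39 [ 0.408 -0.066  0.05 ] [ 0.473 -0.032  0.056]
side 0.056 37 [ 0.406 -0.068  0.056] [ 0.474 -0.033  0.061]
side 0.062 40 [ 0.408 -0.065  0.062] [ 0.468 -0.031  0.068]
[ 0.44083467 -0.04863603  0.00472278] [3.13927373e+00 8.96864680e-04 1.86117549e+00] 0.44769011814285703
scene 0.95 [385. 233.] top z 0.0194 c [440.8 -45.9] [ 20.5 165. ] rail yaw 1.862 tool to c [2.7 0.7 0. ]
scene 0.44 [300. 289.] top z 0.0449 c [494.6 228.3] [ 9.7 10.9] rail yaw 1.614 tool to c [250.  130.8   0. ]
```

Tips are at about 0.035 with the TCP at 0.004, the same 31–32 mm offset. I'll lower 26 mm and grip.

>>> send_rows:
  moves:
    - [[0, 0, 0], [0, 0, 13], 0.45]
    - [[0, 0, 0], [0, 0, 9], 0.45]
    - [[0, 0, 0], [0, 0, 4], 0.45]
    - [[0, 0, 0], [0, 0, 0], 0.45]

```text
time_s: 16.25
tcp_pos: [0.439, -0.0484, -0.0228]
ee_rot: [-3.141, -0.0, 1.861]
wrist_force: [-0.1, -0.6, -0.0]
gripper_width: 0.446
grip_force: 0.0
```

>>> send_rows:
  moves:
    - [[0, 0, 0], [0, 0, 0], 0.1]
    - [[0, 0, 0], [0, 0, 0], 0.1]
    - [[0, 0, 0], [0, 0, 0], 0.1]
    - [[0, 0, 0], [0, 0, 0], 0.1]
    - [[0, 0, 0], [0, 0, 0], 0.1]

```text
time_s: 16.75
tcp_pos: [0.4399, -0.0485, -0.0219]
ee_rot: [3.141, 0.0, 1.861]
wrist_force: [-1.0, 0.4, 5.6]
gripper_width: 0.209
grip_force: 59.5
```

Gripped (60 N). Lifting and going towards the seat, staying clear of the instrument.

>>> send_rows:
  moves:
    - [[0, 0, 0], [0, 0, -10], 0.1]
    - [[0, 0, 0], [0, 0, -30], 0.1]
    - [[0, 0, 0], [0, 0, -40], 0.1]
    - [[0, 0, 0.14], [0, 0, 0], 0.1]
    - [[0, 0, 0.14], [0, 0, 0], 0.1]
    - [[0, 0, 0], [30, 0, 0], 0.1]
    - [[0, 0, 0], [40, 0, 0], 0.1]
    - [[0, 0, 0], [40, 0, 0], 0.1]

```text
time_s: 17.55
tcp_pos: [0.4378, 0.0621, 0.0576]
ee_rot: [-3.141, 0.0, 1.579]
wrist_force: [1.0, -0.2, -3.7]
gripper_width: 0.209
grip_force: 59.3
```

>>> send_rows:
  moves:
    - [[0, 0, 0], [40, 5, 0], 0.1]
    - [[0, 0, 0], [40, 20, 0], 0.1]
    - [[0, 0, 0], [30, 30, 0], 0.1]
    - [[0, 0, 0], [20, 30, 0], 0.1]
    - [[0, 0, 0], [8, 20, 0], 0.1]
    - [[0, 0, 0], [0, 0, 0], 0.1]
    - [[0, 0, 0], [0, 0, 0], 0.1]

```text
time_s: 18.25
tcp_pos: [0.541, 0.2002, 0.0567]
ee_rot: [-3.139, 0.001, 1.581]
wrist_force: [-0.6, -0.8, -3.5]
gripper_width: 0.207
grip_force: 59.5
```

```bash
cat > seat.py <<'E'
from h import *
import sys
s=get_state(); p=s['tcp_pos']; print(p,s['ee_rot'],s['gripper_width'],s['grip_force'],s['wrist_force'])
for n in sys.argv[1:]:
    KE=cam(n); im,d=snapshot(n); np.savez(f'seat_{n}.npz',im=im,d=d,K=KE[0],E=KE[1])
    cv2.imwrite(f'pics/seat_{n}.png',im[...,::-1])
    for t in ('long_rail','shoulder','end_stop'):
      for q in silhouettes(n,t)[:1]:
        m=q['region']&(d>0); v,u=np.nonzero(m); P=back(n,np.c_[u,v],d[m],KE)
        zt=np.percentile(P[:,2],85); Q=P[abs(P[:,2]-zt)<.003]
        c,sz,a=cv2.minAreaRect(Q[:,:2].astype(np.float32)*1000)
        print(n,t,round(q['score'],2),np.round(q['point']),'z',zt.round(4),'c',np.round(c,1),np.round(sz,1),round(a,2),'y',np.percentile(Q[:,1],[1,99]).round(4))
E
python3 seat.py wrist scene side
```

```text
[0.54097045 0.20023453 0.05667107] [-3.13887294e+00  1.06050161e-03  1.58103538e+00] 0.20673034993439104 59.53383386135101 [-0.55062346 -0.79733753 -3.46352018]
wrist long_rail 0.74 [310. 243.] z 0.0967 c [540.7 216.2] [ 20.1 129.3] 0.58 y [0.155 0.28 ]
wrist shoulder 0.76 [367. 114.] z 0.0274 c [570.4 273.7] [ 18.4 126.8] 0.46 y [0.2121 0.3359]
scene long_rail 0.78 [268. 255.] z 0.0978 c [541.6 204.6] [ 23.  156.4] 0.98 y [0.1299 0.2819]
scene shoulder 0.93 [248. 290.] z 0.0284 c [570.9 288.4] [ 20.3 150.5] 0.37 y [0.217  0.3621]
scene end_stop 0.64 [221. 320.] z 0.0333 c [549.  373.6] [11.3 22.8] 82.8 y [0.3674 0.3799]
side long_rail 0.72 [320. 227.] z 0.0979 c [540.6 172.1] [ 23.1 105.9] 0.24 y [0.1201 0.2211]
```

View pics/seat_wrist.png

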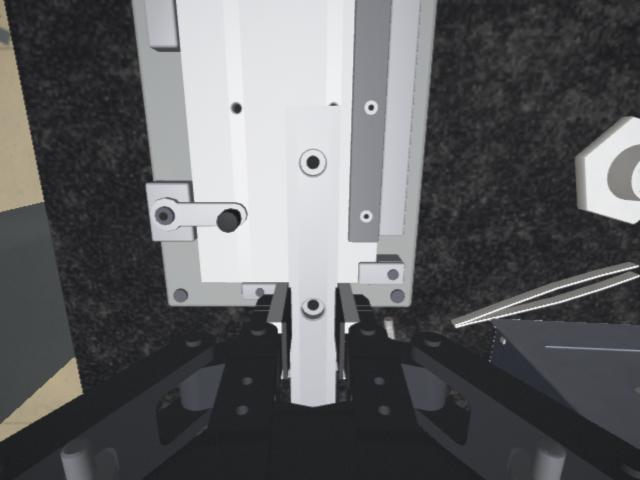

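The wrist picture shows the rail held straight (from px (312,105) down to (312,405)), with the shoulder at (367,114) and the blade locked at (200,215). All measures agree: shoulder face x = 0.5613, stop face y = 0.3676. I'll move over the seat, about 4 mm short on both axes, and lower.

>>> send_rows:
  moves:
    - [[0, 0, 0], [30, 3, 0], 0.1]
    - [[0, 0, 0], [35, 3, 0], 0.1]
    - [[0, 0, 0], [17, 0.8, 0], 0.1]
    - [[0, 0, 0], [0, 0, 20], 0.1]
    - [[0, 0, 0], [0, 0, 20], 0.1]
    - [[0, 0, 0], [0, 0, 8], 0.1]
    - [[0, 0, 0], [0, 0, 0], 0.1]
    - [[0, 0, 0], [0, 0, 0], 0.1]

```text
time_s: 19.65
tcp_pos: [0.5484, 0.2825, 0.0101]
ee_rot: [3.141, -0.0, 1.58]
wrist_force: [1.0, -0.9, -2.6]
gripper_width: 0.215
grip_force: 59.5
```

```bash
python3 seat.py wrist scene
```

```text
[0.54836511 0.28251348 0.01009007] [ 3.14119162e+00 -1.17273640e-04  1.58045394e+00] 0.21482752278636924 59.51355457305908 [ 1.00356473 -0.87872525 -2.63483346]
wrist long_rail 0.95 [313. 244.] z 0.0501 c [548.  298.5] [ 20.2 129.1] 0.54 y [0.2372 0.3623]
wrist shoulder 0.74 [313. 244.] z 0.0501 c [548.  298.5] [ 20.2 129.1] 0.53 y [0.2372 0.3623]
wrist end_stop 0.96 [316.  88.] z 0.0327 c [548.6 372. ] [22.1 12.2] 0.52 y [0.366  0.3779]
scene long_rail 0.9 [242. 294.] z 0.0514 c [550.  285.7] [ 23.5 159. ] 0.56 y [0.2084 0.3645]
scene shoulder 0.44 [224. 310.] z 0.0286 c [574.2 359.2] [ 5.6 12.2] 46.56 y [0.3545 0.3632]
scene end_stop 0.44 [220. 320.] z 0.0331 c [548.8 373.3] [12.  21.3] 87.57 y [0.3674 0.3796]
```

>>> send_rows:
  moves:
    - [[0, 0, 0], [0, 0, 4], 0.1]
    - [[0, 0, 0], [0, 0, 3], 0.1]
    - [[0, 0, 0], [0, 0, 2], 0.1]
    - [[0, 0, 0], [0, 0, 0], 0.1]
    - [[0, 0, 0], [0, 0, 0], 0.1]

```text
time_s: 20.55
tcp_pos: [0.5479, 0.2826, 0.0004]
ee_rot: [-3.141, 0.0, 1.581]
wrist_force: [0.1, -0.5, -3.3]
gripper_width: 0.213
grip_force: 59.6
```

>>> send_rows:
  moves:
    - [[0, 0, 0], [0, 0, 1], 0.1]
    - [[0, 0, 0], [0, 0, 0], 0.1]
    - [[0, 0, 0], [0, 0, 0], 0.1]

```text
time_s: 20.85
tcp_pos: [0.5481, 0.2827, 0.0002]
ee_rot: [3.141, -0.0, 1.581]
wrist_force: [-1.6, 0.0, 2.6]
gripper_width: 0.209
grip_force: 60.3
```

Touching down (weight taken plus 2.6 N). Now I'll slide to the end stop.

>>> send_rows:
  moves:
    - [[0, 0, 0], [0, 0, -0.5], 0.1]
    - [[0, 0, 0], [1, 0, 0], 0.1]
    - [[0, 0, 0], [1, 0, 0], 0.1]
    - [[0, 0, 0], [0, 0, 0], 0.1]

```text
time_s: 21.25
tcp_pos: [0.5484, 0.2846, 0.0002]
ee_rot: [3.141, 0.0, 1.581]
wrist_force: [-0.1, -2.1, 0.0]
gripper_width: 0.214
grip_force: 60.1
```

>>> send_rows:
  moves:
    - [[0, 0, 0], [1, 0, 0], 0.1]
    - [[0, 0, 0], [0, 0, 0], 0.1]
    - [[0, 0, 0], [0, 0, 0], 0.1]

```text
time_s: 21.55
tcp_pos: [0.5484, 0.2854, 0.0002]
ee_rot: [3.141, 0.0, 1.58]
wrist_force: [1.1, -4.1, 0.6]
gripper_width: 0.214
grip_force: 60.1
```

>>> send_rows:
  moves:
    - [[0, 0, 0], [1, 0, 0], 0.1]
    - [[0, 0, 0], [0, 0, 0], 0.1]
    - [[0, 0, 0], [0, 0, 0], 0.1]

```text
time_s: 21.85
tcp_pos: [0.5484, 0.2854, 0.0002]
ee_rot: [3.141, 0.002, 1.58]
wrist_force: [1.5, -6.5, 2.9]
gripper_width: 0.21
grip_force: 60.2
```

Butted at the stop. Now towards the shoulder.

>>> send_rows:
  moves:
    - [[0, 0, 0], [0, 1, 0], 0.1]
    - [[0, 0, 0], [0, 1, 0], 0.1]
    - [[0, 0, 0], [0, 0, 0], 0.1]

```text
time_s: 22.15
tcp_pos: [0.5483, 0.2854, 0.0002]
ee_rot: [-3.138, 0.002, 1.58]
wrist_force: [-4.4, -6.2, 5.7]
gripper_width: 0.206
grip_force: 60.6
```

>>> send_rows:
  moves:
    - [[0, 0, 0], [0, 1, 0], 0.1]
    - [[0, 0, 0], [0, 0, 0], 0.1]
    - [[0, 0, 0], [0, 0, 0], 0.1]

```text
time_s: 22.45
tcp_pos: [0.5484, 0.2853, 0.0002]
ee_rot: [-3.137, 0.002, 1.581]
wrist_force: [-5.2, -6.0, 6.9]
gripper_width: 0.209
grip_force: 60.8
```

>>> send_rows:
  moves:
    - [[0, 0, 0], [0, 1, 0], 0.1]
    - [[0, 0, 0], [0, 0, 0], 0.1]
    - [[0, 0, 0], [0, 0, 0], 0.1]

```text
time_s: 22.75
tcp_pos: [0.5486, 0.2853, 0.0002]
ee_rot: [-3.136, 0.002, 1.581]
wrist_force: [-8.3, -6.3, 7.7]
gripper_width: 0.205
grip_force: 61.0
```

```bash
python3 seat.py wrist scene side; python3 - <<'E'
import cv2,numpy as np
a=cv2.imread('pics/seat_scene.png')[250:350,190:310]; b=cv2.imread('pics/seat_wrist.png')[40:340,230:420]
a=cv2.resize(a,(480,400),interpolation=cv2.INTER_CUBIC); b=cv2.resize(b,(300,400),interpolation=cv2.INTER_CUBIC)
cv2.imwrite('pics/i.png',np.hstack([a,b]))
E
```

```text
[5.48569257e-01 2.85310242e-01 1.87956257e-04] [-3.13551683e+00  2.35006569e-03  1.58123277e+00] 0.2051146310850144 60.995389223098755 [-8.33400841 -6.25380444  7.65036421]
wrist long_rail 0.8 [312. 243.] z 0.0403 c [548.4 301.4] [ 20.1 129.1] 0.72 y [0.24   0.3652]
wrist shoulder 0.77 [364. 206.] z 0.0273 c [570.2 295.5] [ 18.3 133. ] 0.44 y [0.235  0.3615]
scene long_rail 0.62 [240. 298.] z 0.0407 c [549.8 288.5] [ 23.3 159.7] 1.44 y [0.2106 0.3671]
scene shoulder 0.49 [232. 297.] z 0.0281 c [574.7 327.6] [12.9 71.8] 3.32 y [0.2929 0.3629]
side long_rail 0.6 [311. 230.] z 0.0408 c [547.9 253.9] [ 22.6 100.8] 0.46 y [0.2047 0.3022]
side shoulder 0.61 [319. 227.] z 0.029 c [571.6 283.5] [149.2  16. ] 88.6 y [0.2107 0.3574]
side end_stop 0.18 [365. 277.] z 0.0302 c [587.8  14. ] [48.  68.2] 29.07 y [-0.0206  0.0463]
```

View pics/i.png

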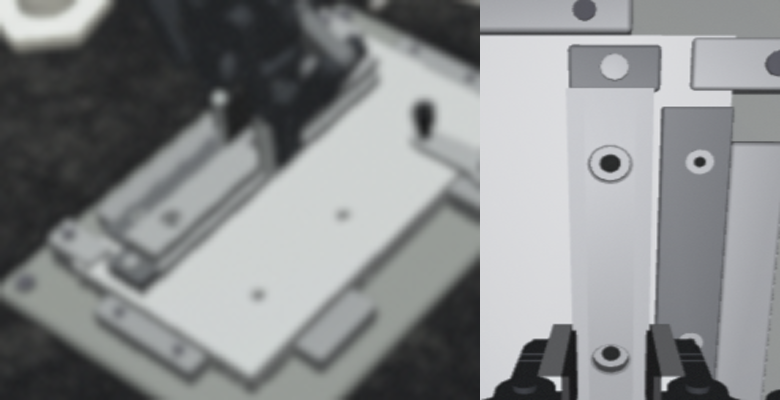

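Picture i (right half): the rail end is butted on the stop at about (612,88), but a ~3 mm gap to the shoulder remains at (658,200). The rail lies flat (top 40.5 mm) yet didn't slide under 8 N, so the far finger tip is probably resting on the shoulder. I'll relax, regrip 3 mm higher and try again.

>>> send_rows:
  moves:
    - [[0, 0, 0], [0, -3.5, 0], 0.1]
    - [[0, 0, 0], [-1, 0, 0], 0.32]
    - [[0, 0, 0], [0, 0, 0], 0.32]
    - [[0, 0, 0], [0, 0, -3], 0.32]
    - [[0, 0, 0], [0, 0, 0], 0.32]
    - [[0, 0, 0], [0, 0, 0], 0.32]

```text
time_s: 23.95
tcp_pos: [0.5487, 0.2861, 0.0033]
ee_rot: [3.141, -0.001, 1.581]
wrist_force: [0.5, -0.2, 0.5]
gripper_width: 0.321
grip_force: 0.0
```

>>> send_rows:
  moves:
    - [[0, 0, 0], [0, 0, 0], 0.1]
    - [[0, 0, 0], [0, 0, 0], 0.1]
    - [[0, 0, 0], [0, 0, 0], 0.1]
    - [[0, 0, 0], [0, 0, 0], 0.1]

```text
time_s: 24.35
tcp_pos: [0.5486, 0.2859, 0.0035]
ee_rot: [3.141, -0.001, 1.581]
wrist_force: [-1.7, -0.4, 3.7]
gripper_width: 0.203
grip_force: 59.2
```

>>> send_rows:
  moves:
    - [[0, 0, 0], [0, 1, 0], 0.1]
    - [[0, 0, 0], [0, 1, 0], 0.1]
    - [[0, 0, 0], [0, 0, 0], 0.1]

```text
time_s: 24.65
tcp_pos: [0.5488, 0.2859, 0.0034]
ee_rot: [-3.139, -0.001, 1.581]
wrist_force: [-5.1, 0.1, 7.1]
gripper_width: 0.208
grip_force: 59.7
```

The down force rises on gripping (7 N), so friction is holding the rail. I'll unload vertically and keep pushing.

>>> send_rows:
  moves:
    - [[0, 0, 0], [0, 0, -1], 0.1]
    - [[0, 0, 0], [0, 0, -1], 0.1]
    - [[0, 0, 0], [0, 0, 0], 0.1]
    - [[0, 0, 0], [0, 0, 0], 0.1]

```text
time_s: 25.05
tcp_pos: [0.5503, 0.2853, 0.0043]
ee_rot: [-3.141, 0.001, 1.581]
wrist_force: [0.5, 0.1, -2.8]
gripper_width: 0.208
grip_force: 58.7
```

>>> send_rows:
  moves:
    - [[0, 0, 0], [0, 1, 0], 0.1]
    - [[0, 0, 0], [0, 0, 0], 0.1]
    - [[0, 0, 0], [0, 0, 0], 0.1]

```text
time_s: 25.35
tcp_pos: [0.5514, 0.2855, 0.0049]
ee_rot: [-3.141, 0.0, 1.581]
wrist_force: [-1.3, -0.2, -3.0]
gripper_width: 0.208
grip_force: 58.8
```

>>> send_rows:
  moves:
    - [[0, 0, 0], [1, 0, 0.8], 0.1]
    - [[0, 0, 0], [0, 1, 0], 0.1]
    - [[0, 0, 0], [0, 0, 0], 0.1]
    - [[0, 0, 0], [0, 0, 0], 0.1]

```text
time_s: 25.75
tcp_pos: [0.5514, 0.2859, 0.004]
ee_rot: [-3.139, 0.001, 1.581]
wrist_force: [-4.8, -3.6, -0.8]
gripper_width: 0.207
grip_force: 59.2
```

>>> send_rows:
  moves:
    - [[0, 0, 0], [0.5, 1, 0], 0.1]
    - [[0, 0, 0], [0, 0, 0], 0.1]
    - [[0, 0, 0], [0, 0, 0], 0.1]

```text
time_s: 26.05
tcp_pos: [0.5519, 0.2863, 0.004]
ee_rot: [-3.139, 0.002, 1.581]
wrist_force: [-5.6, -3.3, -0.1]
gripper_width: 0.205
grip_force: 59.2
```

```bash
python3 seat.py wrist scene; python3 -c "
from h import *
for i in range(1): print(get_state()['ft_torque'])"
```

```text
[0.5519447  0.28628849 0.00403346] [-3.13875600e+00  1.50709343e-03  1.58080088e+00] 0.20523725318417924 59.236376881599426 [-5.5670528  -3.25412335 -0.05862379]
wrist long_rail 0.86 [311. 244.] z 0.0409 c [551.7 300.5] [ 20.1 132. ] 0.54 y [0.2379 0.3657]
wrist shoulder 0.74 [355. 203.] z 0.0273 c [571.3 294. ] [ 17.2 137.5] 0.54 y [0.2302 0.3623]
wrist end_stop 0.72 [309.  95.] z 0.0329 c [548.8 372.6] [21.9 11.6] 1.56 y [0.3673 0.3782]
scene long_rail 0.59 [238. 296.] z 0.0414 c [553.5 288.4] [ 24.2 160.4] 0.77 y [0.2102 0.3676]
scene end_stop 0.55 [222. 319.] z 0.0333 c [549.  373.7] [12.6 22.3] 88.61 y [0.3675 0.3801]
[-0.73356883  1.06033796  0.05230457]
```

>>> send_rows:
  moves:
    - [[0, 0, 0], [0.5, 0, 0.7], 0.1]
    - [[0, 0, 0], [0, 0, 0], 0.1]
    - [[0, 0, 0], [0, 0, 0], 0.1]

```text
time_s: 26.75
tcp_pos: [0.552, 0.2864, 0.0038]
ee_rot: [-3.139, 0.002, 1.581]
wrist_force: [-6.4, -4.8, 2.9]
gripper_width: 0.207
grip_force: 59.5
```

>>> send_rows:
  moves:
    - [[0, 0, 0], [0.5, 0, 0.5], 0.1]
    - [[0, 0, 0], [0, 0, 0], 0.1]
    - [[0, 0, 0], [0, 0, 0], 0.1]

```text
time_s: 27.05
tcp_pos: [0.552, 0.2864, 0.0037]
ee_rot: [-3.139, 0.003, 1.58]
wrist_force: [-6.9, -6.5, 4.8]
gripper_width: 0.207
grip_force: 59.8
```

>>> send_rows:
  moves:
    - [[0, 0, 0], [0.5, 1, 0], 0.1]
    - [[0, 0, 0], [0, 0, 0], 0.1]
    - [[0, 0, 0], [0, 0, 0], 0.1]

```text
time_s: 27.35
tcp_pos: [0.5523, 0.2866, 0.0037]
ee_rot: [-3.138, 0.003, 1.58]
wrist_force: [-8.0, -7.9, 6.0]
gripper_width: 0.207
grip_force: 60.0
```

The rail is in place with some strain in the arm. I'll let it settle free and regrip without strain.

>>> send_rows:
  moves:
    - [[0, 0, 0], [-2, -2.5, -1], 0.1]
    - [[0, 0, 0], [0, 0, 0], 0.3]
    - [[0, 0, 0], [0, 0, 0], 0.3]
    - [[0, 0, 0], [0, 0, 0], 0.3]

```text
time_s: 27.75
tcp_pos: [0.5532, 0.2875, 0.0048]
ee_rot: [3.139, -0.001, 1.581]
wrist_force: [-0.5, -0.1, -0.5]
gripper_width: 0.303
grip_force: 0.0
```

```bash
python3 seat.py wrist scene; python3 - <<'E'
import cv2,numpy as np
b=cv2.imread('pics/seat_wrist.png')[40:340,220:420]
cv2.imwrite('pics/j.png',cv2.resize(b,(400,600),interpolation=cv2.INTER_CUBIC))
E
```

```text
[0.55320414 0.28753351 0.00484399] [ 3.13915687e+00 -1.49027143e-03  1.58096599e+00] 0.30288801216396954 0.0 [-0.45247255 -0.12664828 -0.5231199 ]
wrist long_rail 0.71 [310. 249.] z 0.0402 c [551.9 300.7] [ 20.2 131.9] 0.41 y [0.2381 0.3659]
wrist shoulder 0.76 [351. 219.] z 0.0273 c [571.4 294.1] [ 17.2 137.3] 0.48 y [0.2295 0.3621]
wrist end_stop 0.88 [306.  95.] z 0.033 c [549.2 372.9] [22.  11.7] 1.87 y [0.3674 0.3784]
scene long_rail 0.71 [238. 299.] z 0.0407 c [551.1 288. ] [ 26.6 162. ] 1.18 y [0.2104 0.3673]
scene shoulder 0.6 [231. 298.] z 0.0287 c [576.7 329.7] [69.8  9.6] 89.43 y [0.296  0.3642]
scene end_stop 0.46 [219. 321.] z 0.0331 c [549.4 374.2] [23. 13.] 9.46 y [0.3682 0.3808]
```

View pics/j.png

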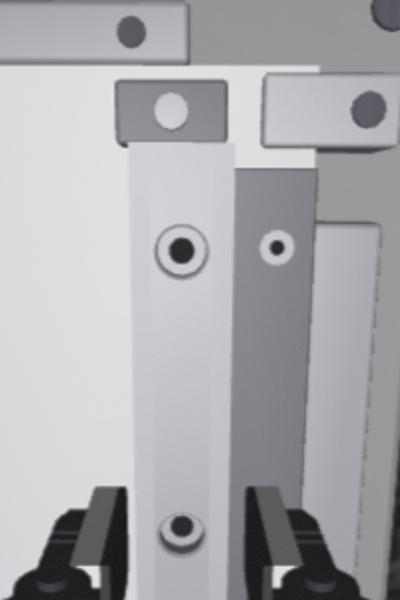

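Picture j: the rail is flush along the shoulder (edge at x≈233, no gap) and its end meets the stop at (180,142). It lies flat at 40.2 mm. Regrip centred, then press.

>>> send_rows:
  moves:
    - [[0, 0, 0], [0, -1.2, 0.8], 0.3]
    - [[0, 0, 0], [0, 0, 0], 0.1]
    - [[0, 0, 0], [0, 0, 0], 0.1]
    - [[0, 0, 0], [0, 0, 0], 0.1]
    - [[0, 0, 0], [0, 0, 0], 0.1]

```text
time_s: 28.65
tcp_pos: [0.5509, 0.2867, 0.0035]
ee_rot: [3.141, -0.0, 1.581]
wrist_force: [-0.2, -0.9, 1.4]
gripper_width: 0.208
grip_force: 59.1
```

>>> send_rows:
  moves:
    - [[0, 0, 0], [1, 0, -0.8], 0.1]
    - [[0, 0, 0], [0.5, 0, 0], 0.1]
    - [[0, 0, 0], [0, 0, 0], 0.1]
    - [[0, 0, 0], [0, 0, 0], 0.1]

```text
time_s: 29.05
tcp_pos: [0.5505, 0.2867, 0.0035]
ee_rot: [-3.141, 0.002, 1.58]
wrist_force: [0.8, -5.6, -0.8]
gripper_width: 0.206
grip_force: 58.9
```

>>> send_rows:
  moves:
    - [[0, 0, 0], [-0.5, 1, 0], 0.1]
    - [[0, 0, 0], [0, 1, 0], 0.1]
    - [[0, 0, 0], [0, 0, 0], 0.1]
    - [[0, 0, 0], [0, 0, 0], 0.1]

```text
time_s: 29.45
tcp_pos: [0.551, 0.2867, 0.0036]
ee_rot: [-3.138, 0.002, 1.581]
wrist_force: [-2.5, -4.9, 1.0]
gripper_width: 0.207
grip_force: 59.2
```

>>> send_rows:
  moves:
    - [[0, 0, 0], [0, 1, 0], 0.1]
    - [[0, 0, 0], [0, 0, 0], 0.1]
    - [[0, 0, 0], [0, 0, 0], 0.1]

```text
time_s: 29.75
tcp_pos: [0.5513, 0.2867, 0.0036]
ee_rot: [-3.137, 0.002, 1.581]
wrist_force: [-4.5, -5.8, 3.0]
gripper_width: 0.206
grip_force: 59.3
```

>>> send_rows:
  moves:
    - [[0, 0, 0], [0, 1, -0.6], 0.1]
    - [[0, 0, 0], [0, 0.5, 0], 0.1]
    - [[0, 0, 0], [0, 0, 0], 0.1]
    - [[0, 0, 0], [0, 0, 0], 0.1]

```text
time_s: 30.15
tcp_pos: [0.5518, 0.2867, 0.0036]
ee_rot: [-3.135, 0.002, 1.582]
wrist_force: [-4.6, -4.5, 1.6]
gripper_width: 0.208
grip_force: 59.2
```

>>> send_rows:
  moves:
    - [[0, 0, 0], [0, 0.5, -0.3], 0.1]
    - [[0, 0, 0], [0, 0.5, 0], 0.1]
    - [[0, 0, 0], [0, 0, 0], 0.1]
    - [[0, 0, 0], [0, 0, 0], 0.1]

```text
time_s: 30.55
tcp_pos: [0.5518, 0.2868, 0.0036]
ee_rot: [-3.133, 0.002, 1.582]
wrist_force: [-6.9, -4.3, 1.5]
gripper_width: 0.203
grip_force: 59.3
```

>>> send_rows:
  moves:
    - [[-0.008, 0, 0], [0, 0, 0], 0.1]
    - [[0, 0, 0], [0, 0, 0], 0.1]
    - [[0, 0, 0], [0, 0, 0], 0.1]

```text
time_s: 30.85
tcp_pos: [0.5522, 0.2868, 0.0036]
ee_rot: [3.141, 0.002, 1.582]
wrist_force: [-6.1, -3.7, 1.3]
gripper_width: 0.205
grip_force: 59.2
```

>>> send_rows:
  moves:
    - [[0, 0, 0], [0, 1, 0], 0.1]
    - [[0, 0, 0], [0, 0, 0], 0.1]
    - [[0, 0, 0], [0, 0, 0], 0.1]

```text
time_s: 31.15
tcp_pos: [0.5522, 0.2868, 0.0036]
ee_rot: [-3.14, 0.002, 1.582]
wrist_force: [-7.8, -4.5, 2.1]
gripper_width: 0.203
grip_force: 59.4
```

>>> send_rows:
  moves:
    - [[0, 0, 0], [0, 1, -0.4], 0.1]
    - [[0, 0, 0], [0, 0, 0], 0.1]
    - [[0, 0, 0], [0, 0, 0], 0.1]

```text
time_s: 31.45
tcp_pos: [0.5523, 0.2868, 0.0036]
ee_rot: [-3.138, 0.002, 1.582]
wrist_force: [-10.0, -4.5, 2.4]
gripper_width: 0.205
grip_force: 59.4
```

>>> send_rows:
  moves:
    - [[0, 0, 0], [0, 0.5, 0], 0.1]
    - [[0, 0, 0], [0, 0, 0], 0.1]
    - [[0, 0, 0], [0, 0, 0], 0.1]

```text
time_s: 31.75
tcp_pos: [0.5523, 0.2868, 0.0036]
ee_rot: [-3.137, 0.002, 1.582]
wrist_force: [-11.2, -3.7, 4.4]
gripper_width: 0.206
grip_force: 59.5
```

```bash
python3 seat.py wrist scene; python3 tb.py k; python3 -c "
from h import *
F=[]
for i in range(8): snapshot('scene'); F.append(get_state()['wrist_force'])
print(np.mean(F,0).round(2),np.std(F,0).round(2))"; python3 - <<'E'
import cv2,numpy as np
b=cv2.imread('pics/seat_wrist.png')[40:340,220:420]; a=cv2.imread('pics/k.png')
cv2.imwrite('pics/l.png',np.hstack([cv2.resize(b,(330,450),interpolation=cv2.INTER_CUBIC),cv2.resize(a,(460,450))]))
E
```

```text
[0.55229549 0.2867672  0.00362553] [-3.13725654e+00  2.04365044e-03  1.58227744e+00] 0.20635436911350258 59.49132442474365 [-11.18740141  -3.71163929   4.36752169]
wrist long_rail 0.86 [314. 243.] z 0.0403 c [552.  301.4] [ 20.1 131.3] 0.62 y [0.2386 0.3662]
wrist shoulder 0.68 [358. 204.] z 0.0273 c [571.6 294.6] [ 17.4 136.4] 0.53 y [0.231  0.3623]
wrist end_stop 0.95 [310.  93.] z 0.0329 c [549.5 372.7] [21.8 11.9] 0.42 y [0.3677 0.3785]
scene long_rail 0.74 [239. 297.] z 0.0407 c [552.9 289.8] [ 22.7 158.1] 0.85 y [0.2132 0.3681]
scene shoulder 0.43 [234. 297.] z 0.0284 c [577.3 330.2] [ 6.7 68.7] 2.57 y [0.2959 0.3636]
scene 0.69 [301.9, 245.1] blade ((0.0, 0.0), (0.0, 0.0), 0.0) top 0
side 0.4 [294.1, 238.4] blade ((472.19970703125, 223.544921875), (20.838279724121094, 55.48780822753906), 84.42792510986328) top [0.49260407 0.22318251 0.04500632]
[-10.49  -3.65   3.33] [0.38 0.28 0.47]
```

View pics/l.png

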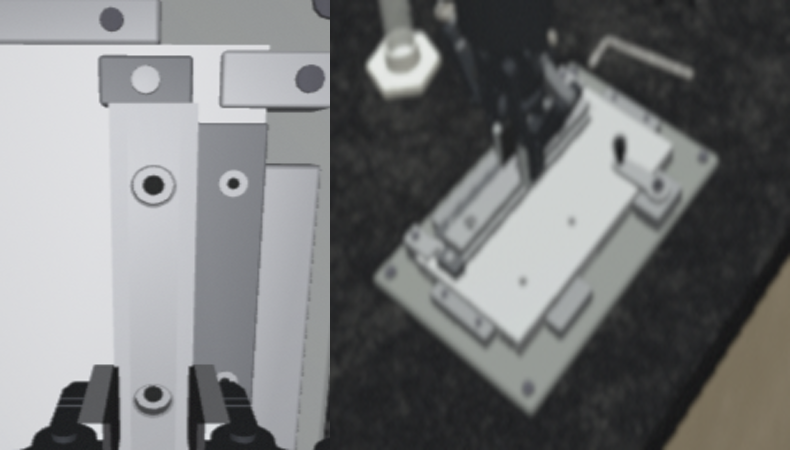

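Picture l: the rail is flush with the shoulder (edge at x≈197), butted on the stop at (152,102), and the blade is still locked at (640,170) on the right. The sideways push averages 10.5 N with the rail flat, so I'm handing in.

```bash
python3 -c "
from station import *
print(close_job())"
```

```text
the job is handed in; nothing more can be done
None
```

The job is handed in after about 32 s: the turnbutton is locked over the plate, and the long rail lies flat, butted on the end stop and flush along the shoulder, with the arm still gripping it and pushing it against the shoulder at about 10.5 N (wrist reading).

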